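# Reassemble the sectioned plaster arch in the clamp tray

## Task

The plaster dental model has been sawn into three interlocking segments that lie on the bench: turn each the right way and lay all three in the sloping clamp tray, their tongues in their neighbours' notches and the four front teeth in the middle towards the high side so that the rows of teeth form one arch, each lying flat on the tray floor and flush with its rim. Only when all three lie flush, slide the jaw at the tray's right end fully shut to lock the arch, and let go. Do not push the other things on the bench about.

Things in the scene. Friction and masses are not known exactly. Their poses are not given: they have to be found in the camera images.
- tray: Aluminium clamp tray on a fixed stand, tilted 25 deg, low edge to the robot. Origin: centre of pocket floor (34 mm above bench); x up the slope, y left, z square out of the floor. Pocket: x -37 to 37 mm, y from the jaw to the left wall at +73; side and end walls 10 mm, rim 15 mm above floor = slab height. Segments go side by side, x up the slope; play 2 mm either way up the slope, 2 mm in all along the row (jaw shut).
- jaw (a joint): Sliding jaw, right end of the pocket, m: 0 = shut (face at tray y = -73 mm), grows as it slides right (tray -y) to a stop at 0.028; starts 0.018 to 0.026. About 2.5 N of friction, stays where left.
- jaw_grip (a point): Middle of the upright black ribbed lug on the jaw, 30 mm above the pocket floor, 25 mm right of the jaw's face. Lug: 14 mm thick along tray y, 40 mm long up the slope, from 15 to 42 mm above the floor.
- segment_left: Loose plaster, 150 g: slab 70 (x) x 48 (y) x 15 mm, foot bevelled 2 mm; origin: centre of the slab's underside, z up. Five-tooth ridge along x, 18 mm thick, 50 long, centred at x 0, y +6, top at z 39. Right (-y) edge: tapered notch centred at x +12, 13 mm deep, 29 wide at the mouth, 21 inside. Place: tray x 0, y +48 mm (jaw shut).
- segment_front: Loose plaster, 150 g: slab 70 (x) x 48 (y) x 15 mm, foot bevelled 2 mm; origin: centre of the slab's underside, z up. Four-tooth ridge along y, 18 mm thick, 34 long, centred at x +14, y 0, top at z 39. Left (+y) edge: tapered tongue at x +12, 10 mm long, 24 to 16 wide, for segment_left's notch. Right edge: notch like that one, at x -12. Place: tray x 0, y 0 (jaw shut).
- segment_right: Loose plaster, 150 g: slab 70 (x) x 48 (y) x 15 mm, foot bevelled 2 mm; origin: centre of the slab's underside, z up. Five-tooth ridge along x, 18 mm thick, 50 long, centred at x 0, y -6, top at z 39. Left (+y) edge: tongue like segment_front's, at x -12, for that one's notch. Other edges straight. Place: tray x 0, y -48 mm (jaw shut).
- tweezers: Bystander: steel tweezers lying flat near the bench edge, 152 x 15 x 9 mm; origin under the middle.
- jar_green: Bystander: white jar with green lid, 48 mm across, 49 high; origin under its centre.
- glass_small: Bystander: small clear glass, 36 mm across, 45 high; origin under its centre.
- disc_box: Bystander: white lidded box 53 x 53 x 22 mm; origin under its centre.
- tape_roll: Bystander: roll of masking tape lying flat left of the tray, 52 mm across, 19 high; origin under its centre.
Things that resemble listed ones, but are neither listed nor needed, are in the scene too. Leave any blue look-alike of the segment_left alone.

How it is judged:
On the way, in this order (a step that is already met when the one before it is completed fails the run):
1. all three segments lie flush in the pocket in their order while the jaw is still open by more than 6 mm (z of segment_left in the frame of tray between -0.003 and 0.003 m and x of segment_left in the frame of tray between -0.006 and 0.006 m and y of segment_left in the frame of tray between 0.018 and 0.054 m and angle between the z axis of each of segment_left, segment_front, segment_right and the z axis of tray, either way round below 0.06 rad and z of segment_front in the frame of tray between -0.003 and 0.003 m and x of segment_front in the frame of tray between -0.006 and 0.006 m and y of segment_front in the frame of tray between -0.03 and 0.006 m and z of segment_right in the frame of tray between -0.003 and 0.003 m and x of segment_right in the frame of tray between -0.006 and 0.006 m and y of segment_right in the frame of tray between -0.078 and -0.042 m and value of joint jaw above 0.006 m), for 0.2 s.
2. the jaw is slid shut to within 3 mm (value of joint jaw below 0.003 m), for 0.2 s.
At the end, for the whole second after the job is handed in: Jaw within 3 mm of shut; each segment at rest flat on the tray floor (within 3 mm and 0.06 rad), its origin within 6 mm (x and y) of its place in the tray frame: x 0 and y +48 mm (left), 0 (front), -48 mm (right), which puts the tongues in the notches (z of segment_left in the frame of tray between -0.003 and 0.003 m and x of segment_left in the frame of tray between -0.006 and 0.006 m and y of segment_left in the frame of tray between 0.042 and 0.054 m and angle between the z axis of each of segment_left, segment_front, segment_right and the z axis of tray, either way round below 0.06 rad and linear speed of each of segment_left, segment_front, segment_right below 0.02 m/s and z of segment_front in the frame of tray between -0.003 and 0.003 m and x of segment_front in the frame of tray between -0.006 and 0.006 m and y of segment_front in the frame of tray between -0.006 and 0.006 m and z of segment_right in the frame of tray between -0.003 and 0.003 m and x of segment_right in the frame of tray between -0.006 and 0.006 m and y of segment_right in the frame of tray between -0.054 and -0.042 m and value of joint jaw below 0.003 m); the robot touches nothing.
It fails at once if a bystander (tweezers, jar_green, glass_small, disc_box, tape_roll) is moved more than 30 mm (distance of any of tweezers, jar_green, glass_small, disc_box, tape_roll from where it was at the start of the episode above 0.03 m).
It also fails if it takes over 72 s, if anything falls off the work surface, if the arm or the gripper's body presses on something with over 40 N, if the wrist force passes 120 N, or if a joint passes its speed limit or range.

## Robot

A 6-joint arm with a two-finger parallel gripper is mounted at the origin on a cart in front of the work surface, level with it; the furniture and walls round the work are solid. World frame = base frame: x ahead of the robot, y to its left, z up, the work surface at z = 0. Lengths are in m, angles in rad, forces in N, time in s.
With the tool pointing down it reaches from about 0.325 to 0.925 m from the base axis. Payload 3.1 kg.
Tool frame: the origin (TCP) lies midway between the tips of the shut fingers; the grasp point (between the pads) lies manip.grasp_offset behind it (manip.grasp_offset is the distance from the TCP to the grasp point, in m); z points along the fingers, y is the line along which they close (so a half turn about z gives the same grasp; the last joint's range is limited). The gripper opens to 85 mm and grips with 20 to 120 N. Pads are 22 mm wide; open, the fingers measure 114 mm over their backs; the gripper's body (76 mm by 85 mm) begins 54 mm behind the grasp point. The pads swing forward as they close: fully open they stand 13 mm farther back than shut.
Start: joints at [1.09, 0.217, 1.613, -0, 1.311, -0.112], TCP at [0.225, 0.583, 0.231] pointing down, gripper open.
Joint ranges: [-2.75, 2.75], [-0.78, 2.1], [0.31, 2.55], [-1.13, 4.27], [0.13, 2.63], [-2.58, 2.58]. Speed limits (rad/s): [2.79, 2.79, 3.14, 3.14, 3.14, 3.14].

## Interface

Orientations are given as [roll, pitch, yaw] about the fixed x, y, z axes, in that order (R = Rz(yaw) Ry(pitch) Rx(roll)).
In Python, from workcell import manip gives the robot as it stands. The module is installed in compiled form; this text tells all that it offers.
- The arm moves only by the shell command python3 -m inch 'ROWS' [FORCE]. ROWS is a JSON object of lists of equal length, an entry for each row: "translation": the shift along the tool's x, y, z in cm, a list of three; "twist": the turn, a rotation vector about the tool's x, y, z in degrees, a list of three; "claw": the closure in counts, from 0 (fully open) to 255 (shut). A call has 1 to 20 rows; each row shifts and turns the commanded pose from where the row before left it, along the tool's axes as they then stand; what a row does not reach is not made up. A row lasts 1/12 s, in which the tool goes at most 41.7 mm and 7.16 degrees, less where a joint would pass 70% of its speed; a pose out of reach is approached as far as the arm can. A call is refused whole if a number of a shift passes 4.17 or a number of a turn 7.16, either way. A call with a gripper value outside its range is refused whole. The fingers move at their own pace and stop on an object; FORCE is the grip in N (left out, the last holds). Time passes only in rows, so rows that do not move let the fingers close. It gives the time, the measured TCP pose, the force, the opening and the grip force at its end, in the units of the state.
- manip.get_obs(): the state, without advancing time (a new reading comes with each control period).
- manip.capture(name): name is "side" or "top" or "wrist"; returns a dict with "pixels" (400x640x3 uint8, blue, green, red), "fov_y" (degrees; the focal length in pixels is half the picture's height over the tangent of half this angle, whatever the lens; pixels are square), "cx", "cy" (the principal point, pixels), "R" (3x3) and "t" (3): a world point X has camera coordinates R X + t. Camera axes: x right, y down, z forward; pixel columns grow to the right and rows downward; lengths in m; the calibration is good to about 2 mm. A picture is of the moment at which its call begins. There is no depth.
- manip.hand_in(): hands the job in; it is judged then, once.
The state is a dict: "time": time; "qpos": joint angles; "qvel": joint speeds; "joint_efforts": joint torques, N m; "tcp_pos": TCP position; "ee_rot": TCP orientation; "wrist_force": force on the tool from outside, world axes, zero at the start; "torque": the same for the moment, N m; "opening": opening from 0.0 (shut) to 1.0 (fully open); "finger_force": force on a finger pad.
Only numpy, scipy, OpenCV 4.12 (cv2) and the standard library are available. Lean on these libraries where they do the work, as an engineer would, in place of code of your own. Each camera call takes 0.05 s, during which the arm holds its last target. There are 200 camera calls.

## Working session

There is one attempt and no reset: what is moved stays moved. The work goes in short steps, Python scripts to look and compute and a shell command to move; the robot and the scene stay as the last step left them, time stands still between calls to the robot, and variables do not carry over. Pictures are saved under pics/ and viewed, at most 10 in all, crops included, and the job is handed in when it is done.

```bash
mkdir -p pics; cat > h.py <<'E'
import numpy as np, cv2
from workcell import manip
def cap(n,f=None):
    c=manip.capture(n)
    if f: cv2.imwrite('pics/'+f,c['pixels'])
    return c
def foc(c): return 200/np.tan(np.radians(c['fov_y'])/2)
def ray(c,u,v):
    f=foc(c);R=np.array(c['R']);t=np.array(c['t'])
    d=R.T@np.array([(u-c['cx'])/f,(v-c['cy'])/f,1]);return -R.T@t,d/np.linalg.norm(d)
def onz(c,u,v,z):
    o,d=ray(c,u,v);return o+d*(z-o[2])/d[2]
def proj(c,X):
    p=np.array(c['R'])@np.array(X)+np.array(c['t']);return p[:2]/p[2]*foc(c)+[c['cx'],c['cy']]
E
python3 - <<'E'
from h import *
import pickle
for n in('top','side','wrist'):
    c=cap(n,n+'0.png');pickle.dump(c,open(n+'0.pkl','wb'));print(n,ray(c,320,200),c['fov_y'],c['cx'],c['cy'])
o=manip.get_obs();print(o,manip.grasp_offset)
E
```

```text
top (array([ 0.33632899, -0.26515582,  0.98932275]), array([ 0.06331396,  0.00173363, -0.99799215])) 56.91535488109742 317.95389189912646 196.8769829692758
side (array([-0.1642324 , -1.22818939,  0.72062982]), array([ 0.4469764 ,  0.74306028, -0.4980698 ])) 43.838011826910446 315.1715433870143 205.30964069499578
wrist (array([0.1594884 , 0.6080836 , 0.37319261]), array([ 0.26198243, -0.10559732, -0.95927807])) 58.42561666735735 320.5974933393557 196.61043526552618
{'time': 0.15, 'qpos': array([ 1.08978240e+00,  2.17598132e-01,  1.61463936e+00,  1.47800335e-06,
        1.31128905e+00, -1.12179385e-01]), 'qvel': array([ 0.00201373, -0.00385076, -0.00506744,  0.00161097, -0.00240721,
        0.00092296]), 'joint_efforts': array([-4.54921710e-04, -3.97448766e+01, -3.04413486e+01, -2.02637598e-04,
        5.79769912e-03,  2.35614510e-05]), 'tcp_pos': array([0.22499261, 0.58239667, 0.23021898]), 'ee_rot': array([-3.13967109e+00, -2.17905678e-04,  2.77275753e+00]), 'wrist_force': array([0.13872247, 0.64382939, 0.37682397]), 'torque': array([ 0.01205251, -0.01133038,  0.01298522]), 'finger_force': 0.0, 'opening': 1.0009629657813837} 0.0187
```

View pics/top0.png

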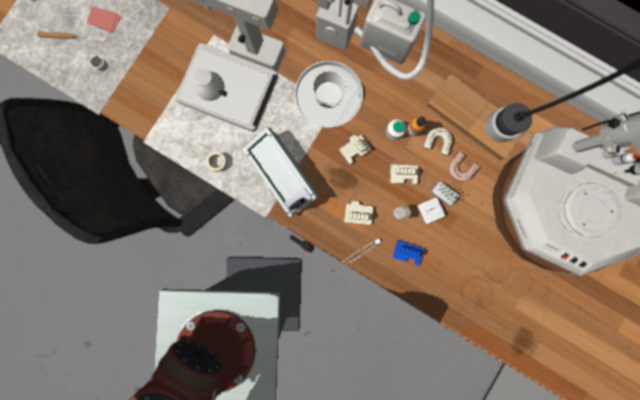

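View pics/side0.png

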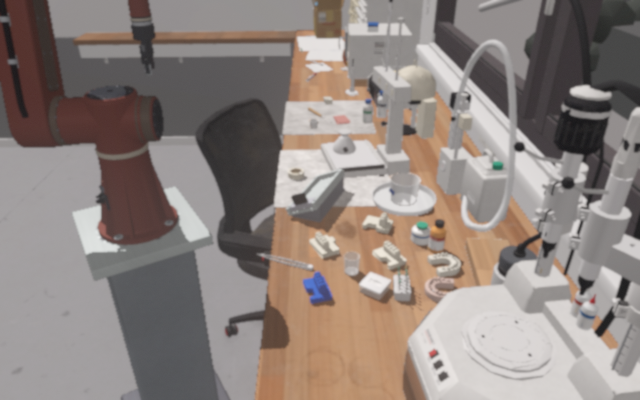

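```bash
python3 - <<'E'
from h import *
import pickle
c=pickle.load(open('top0.pkl','rb'))
im=c['pixels'][125:270,240:460];cv2.imwrite('pics/crop1.png',cv2.resize(im,None,fx=3.6,fy=3.6,interpolation=cv2.INTER_CUBIC))
for X in([0,0,0],[.5,0,0],[.5,-.3,0],[.5,-.3,.04]):print(X,proj(c,X))
for uv in((354,149),(404,174),(359,213),(408,251),(280,171)):print(uv,onz(c,*uv,.02))
s=pickle.load(open('side0.pkl','rb'))
for n,X in (('A',onz(c,354,149,.02)),('B',onz(c,404,174,.02)),('C',onz(c,359,213,.02))):print(n,proj(s,X))
E
```

```text
[0, 0, 0] [215.12280157 349.57042389]
[0.5, 0, 0] [223.8799857  160.23353016]
[0.5, -0.3, 0] [334.52336665 163.15222005]
[0.5, -0.3, 0.04] [335.12776537 160.64261832]
(354, 149) [ 0.53600769 -0.35009314  0.02      ]
(404, 174) [ 0.47266032 -0.48345199  0.02      ]
(359, 213) [ 0.36644094 -0.36668915  0.02      ]
(408, 251) [ 0.27109879 -0.49602973  0.02      ]
(280, 171) [ 0.47187678 -0.15548129  0.02      ]
A [375.8607223  219.85245859]
B [387.99175688 252.60497707]
C [324.46940809 241.95069866]
```

View pics/crop1.png

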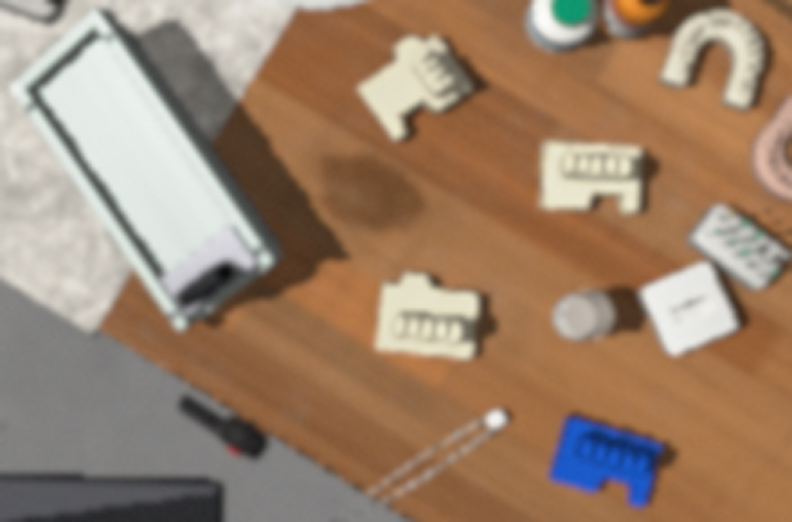

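```bash
python3 -m inch '{"translation":[[0,0,-1],[0,0,-1],[0,0,-1],[0,0,-1],[0,0,-1],[0,0,-1],[0,0,-1],[0,0,-1],[0,0,-1],[0,0,-1]],"twist":[[0,0,6.9],[0,0,6.9],[0,0,6.9],[0,0,6.9],[0,0,6.9],[0,0,6.9],[0,0,6.9],[0,0,6.9],[0,0,6.9],[0,0,6.9]],"claw":[0,0,0,0,0,0,0,0,0,0]}'
python3 -m inch '{"translation":[[-3.9,1,0],[-3.9,1,0],[-3.9,1,0],[-3.9,1,0],[-3.9,1,0],[-3.9,1,0],[-3.9,1,0],[-3.9,1,0],[-3.9,1,0],[-3.9,1,0],[-3.9,1,0],[-3.9,1,0],[-3.9,1,0],[-3.9,1,0],[-3.9,1,0],[-3.9,1,0],[-3.9,1,0],[-3.9,1,0],[-3.9,1,0],[-3.9,1,0]],"twist":[[0,0,0],[0,0,0],[0,0,0],[0,0,0],[0,0,0],[0,0,0],[0,0,0],[0,0,0],[0,0,0],[0,0,0],[0,0,0],[0,0,0],[0,0,0],[0,0,0],[0,0,0],[0,0,0],[0,0,0],[0,0,0],[0,0,0],[0,0,0]],"claw":[0,0,0,0,0,0,0,0,0,0,0,0,0,0,0,0,0,0,0,0]}'
python3 -m inch '{"translation":[[-3.5,1,0],[-3.5,1,0],[0,0,0]],"twist":[[0,0,0],[0,0,0],[0,0,0]],"claw":[0,0,0]}'
python3 - <<'E'
from h import *
import pickle
c=cap('wrist','w1.png');pickle.dump(c,open('w1.pkl','wb'))
E
```

```text
time: 0.98
tcp_pos: [0.2252, 0.5827, 0.3312]
ee_rot: [-3.141, 0.001, 1.563]
wrist_force: [-0.4, 1.1, -0.3]
opening: 0.997
finger_force: 0.0
time: 2.65
tcp_pos: [0.4233, -0.1995, 0.331]
ee_rot: [3.142, -0.0, 1.568]
wrist_force: [0.4, 0.3, 0.2]
opening: 0.998
finger_force: 0.0
time: 2.9
tcp_pos: [0.4437, -0.273, 0.3299]
ee_rot: [-3.14, 0.002, 1.564]
wrist_force: [-0.5, -0.2, -0.7]
opening: 1.0
finger_force: 0.0
```

View pics/w1.png

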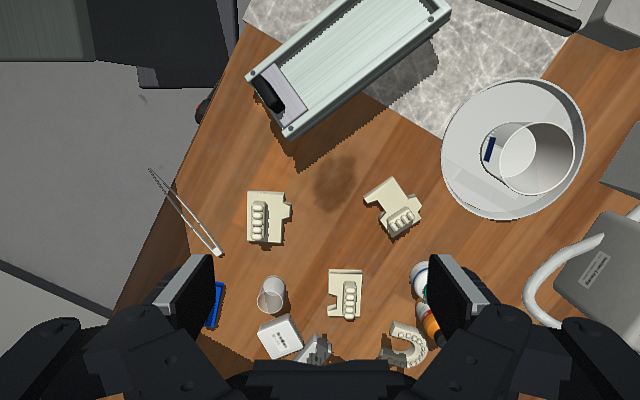

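```bash
python3 - <<'E'
from h import *
import pickle
c=pickle.load(open('w1.pkl','rb'));im=c['pixels']
hsv=cv2.cvtColor(im,cv2.COLOR_BGR2HSV)
for p in((255,200),(372,200),(337,280),(240,180),(290,330)):print(p,hsv[p[1],p[0]])
cr=cv2.resize(im[165:325,240:430],None,fx=3.7,fy=3.7,interpolation=cv2.INTER_CUBIC);cv2.imwrite('pics/crop2.png',cr)
E
```

```text
(255, 200) [ 26  37 208]
(372, 200) [ 29  34 237]
(337, 280) [ 28  37 220]
(240, 180) [ 14 137 140]
(290, 330) [ 42   6 221]
```

View pics/crop2.png

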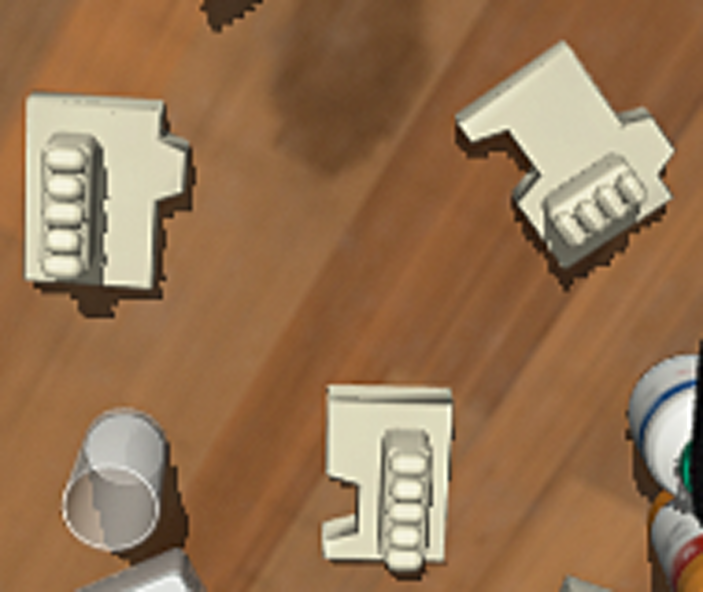

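```bash
cat >> h.py <<'E'
from scipy.spatial.transform import Rotation as Ro
def pose():
    o=manip.get_obs();return np.array(o['tcp_pos']),Ro.from_euler('xyz',o['ee_rot'])
def to(p,R):
    "rotvec deg then translation cm in target tool axes"
    p0,R0=pose();print('twist',np.degrees((R0.inv()*R).as_rotvec()).round(1),'shift(after turn)',(R.inv().apply(np.array(p)-p0)*100).round(2),'shift(now)',(R0.inv().apply(np.array(p)-p0)*100).round(2))
E
python3 - <<'E'
from h import *
import pickle
c=pickle.load(open('w1.pkl','rb'));im=c['pixels']
g=lambda x,y,z=.015:onz(c,(x+.5)/3.7-.5+240,(y+.5)/3.7-.5+165,z)
Q={'C':[(28,101),(163,109),(155,289),(25,279)],'B':[(330,399),(452,403),(445,562),(325,557)],'A':[(565,48),(668,203),(562,262),(463,128)]}
for k,q in Q.items():
    P=[g(*p) for p in q];print(k,np.round(P,4)[:,:2].tolist(),[round(np.linalg.norm(P[i]-P[(i+1)%4])*1e3,1) for i in range(4)],np.mean(P,0).round(4))
# teeth ridge tops z~.039
for n,a,b in(('C',(66,137),(64,275)),('B',(408,448),(404,574)),('A',(553,238),(648,180))):
    a=g(*a,.037);b=g(*b,.037);print(n,a.round(4),b.round(4),((a+b)/2).round(4),np.linalg.norm(a-b).round(4),np.degrees(np.arctan2(*(a-b)[1::-1])))
hsv=cv2.cvtColor(im,cv2.COLOR_BGR2HSV)
E
```

```text
C [[0.3445, -0.3268], [0.3928, -0.3302], [0.3872, -0.4], [0.3389, -0.3956]] [np.float64(48.4), np.float64(70.0), np.float64(48.5), np.float64(69.0)] [ 0.3658 -0.3632  0.015 ]
B [[0.4525, -0.4461], [0.4993, -0.4482], [0.4981, -0.5183], [0.4504, -0.5157]] [np.float64(46.8), np.float64(70.2), np.float64(47.8), np.float64(69.6)] [ 0.4751 -0.4821  0.015 ]
A [[0.5361, -0.309], [0.5766, -0.3675], [0.5388, -0.3904], [0.5007, -0.3382]] [np.float64(71.2), np.float64(44.2), np.float64(64.6), np.float64(45.9)] [ 0.5381 -0.3513  0.015 ]
C [ 0.3615 -0.3338  0.037 ] [ 0.3578 -0.3849  0.037 ] [ 0.3597 -0.3594  0.037 ] 0.0512 85.9252071546533
B [ 0.4808 -0.4546  0.037 ] [ 0.48   -0.5083  0.037 ] [ 0.4804 -0.4815  0.037 ] 0.0537 89.17290531795551
A [ 0.5306 -0.3723  0.037 ] [ 0.5627 -0.3511  0.037 ] [ 0.5467 -0.3617  0.037 ] 0.0384 -146.44101515405674
```

```bash
python3 -m inch '{"translation":[[3.5,0,0],[3.5,0,0],[3.5,0,0],[3.5,0,0],[0,0,0],[0,0,0]],"twist":[[0,0,0],[0,0,0],[0,0,0],[0,0,0],[0,0,0],[0,0,0]],"claw":[0,0,0,0,0,0]}'
python3 - <<'E'
from h import *
import pickle
c=cap('wrist');pickle.dump(c,open('w2.pkl','wb'))
for X in([.47,-.155,.03],[.55,-.05,.03],[.4,-.24,.03]):print(proj(c,X))
p=proj(c,[.47,-.155,.03]).astype(int)
x0=max(0,p[0]-130);y0=max(0,p[1]-97);print(x0,y0)
cv2.imwrite('pics/crop3.png',cv2.resize(c['pixels'][y0:y0+195,x0:x0+260],None,fx=3,fy=3,interpolation=cv2.INTER_CUBIC))
E
```

```text
time: 3.45
tcp_pos: [0.4432, -0.1252, 0.3314]
ee_rot: [3.141, 0.0, 1.573]
wrist_force: [0.2, -1.2, 0.2]
opening: 1.001
finger_force: 0.0
[342.36842497 176.36411316]
[411.05875588  90.27198281]
[288.88619382 238.48065168]
212 79
```

View pics/crop3.png

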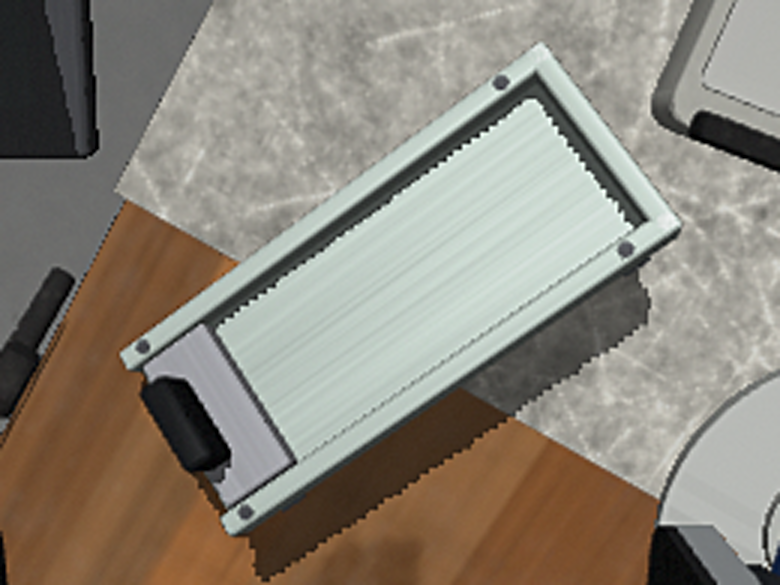

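```bash
python3 - <<'E'
from h import *
import pickle
from scipy.optimize import least_squares
c=pickle.load(open('w2.pkl','rb'))
I=lambda x,y:np.array([(x+.5)/3-.5+212,(y+.5)/3-.5+79])
O=[((538,43),-47,83),((680,225),47,83),((537,75),-37,73),((650,218),37,73),((121,355),-47,'r'),((230,533),47,'r'),((205,325),-37,'j'),((297,463),37,'j')]
def res(p,show=0):
    R=Ro.from_euler('ZY',[p[2],-np.radians(25)]);r=[]
    for uv,x,y in O:
        y={'r':p[3],'j':p[4]}.get(y,y)
        r.append(proj(c,np.array([p[0],p[1],.034])+R.apply([x/1e3,y/1e3,.015]))-I(*uv))
    return np.array(r) if show else np.ravel(r)
s=least_squares(res,[.47,-.155,-.98,-110,-95],x_scale=[.01,.01,.1,10,10])
print(s.x,np.degrees(s.x[2]));print(res(s.x,1).round(1).tolist())
E
```

```text
[   0.49036821   -0.14080483   -0.9296181  -135.11460559  -95.74817894] -53.26319394127374
[[0.8, -1.0], [1.4, 0.2], [-1.0, -0.2], [-1.3, 0.9], [-0.3, -0.5], [1.2, 1.8], [-0.6, -1.8], [-0.2, 0.7]]
```

```bash
cat >> h.py <<'E'
def down(yaw): return Ro.from_euler('xyz',[np.pi,0,np.radians(yaw)])
TP=np.array([.4904,-.1408,.034]); TR=Ro.from_euler('ZY',[-53.26,-25],degrees=True)
def tray(x,y,z): return TP+TR.apply([x,y,z])
RS=TR*Ro.from_euler('y',180,degrees=True)          # tool for left/right
RF=RS*Ro.from_euler('z',90,degrees=True)           # tool x along +-tray y
def intray(p): return TR.inv().apply(np.array(p)-TP)
E
python3 - <<'E'
from h import *
to([.4808,-.482,.10],down(88.6));print(RF.as_matrix().round(2), TR.as_matrix().round(2))
E
```

```text
twist [0.  0.  1.4] shift(after turn) [-35.46   4.61  23.14] shift(now) [-35.54   3.73  23.17]
[[ 0.8   0.54  0.25]
 [ 0.6  -0.73 -0.34]
 [-0.    0.42 -0.91]] [[ 0.54  0.8  -0.25]
 [-0.73  0.6   0.34]
 [ 0.42 -0.    0.91]]
```

```bash
python3 -m inch '{"translation":[[0,0,0],[-3.22,0.42,2.1],[-3.22,0.42,2.1],[-3.22,0.42,2.1],[-3.22,0.42,2.1],[-3.22,0.42,2.1],[-3.22,0.42,2.1],[-3.22,0.42,2.1],[-3.22,0.42,2.1],[-3.22,0.42,2.1],[-3.22,0.42,2.1],[-3.22,0.42,2.1],[0,0,0],[0,0,0]],"twist":[[0,0,1.4],[0,0,0],[0,0,0],[0,0,0],[0,0,0],[0,0,0],[0,0,0],[0,0,0],[0,0,0],[0,0,0],[0,0,0],[0,0,0],[0,0,0],[0,0,0]],"claw":[40,40,40,40,40,40,40,40,40,40,40,40,40,40]}' 60
python3 -c "
from h import *
to([.4808,-.482,.018],down(88.6))"
```

```text
time: 4.67
tcp_pos: [0.4775, -0.4839, 0.0959]
ee_rot: [-3.137, -0.005, 1.539]
wrist_force: [-0.3, 0.6, 0.3]
opening: 0.844
finger_force: 0.0
twist [-0.3 -0.3 -0.4] shift(after turn) [0.2  0.32 7.79] shift(now) [0.16 0.35 7.79]
```

```bash
python3 -m inch '{"translation":[[0.15,0.3,2],[0,0,2],[0,0,2],[0,0,1],[0,0,0.5],[0,0,0],[0,0,0]],"twist":[[0,0,0],[0,0,0],[0,0,0],[0,0,0],[0,0,0],[0,0,0],[0,0,0]],"claw":[40,40,40,40,40,40,40]}'
python3 -c "
from h import *
to([.4808,-.482,.018],down(88.6))"
```

```text
time: 5.25
tcp_pos: [0.484, -0.4819, 0.0268]
ee_rot: [3.14, 0.001, 1.544]
wrist_force: [0.7, -1.5, 0.8]
opening: 0.846
finger_force: 0.0
twist [ 0.1  0.1 -0.1] shift(after turn) [-0.02 -0.32  0.88] shift(now) [-0.02 -0.32  0.87]
```

```bash
python3 -m inch '{"translation":[[0,-0.2,0.5],[0,0,0],[0,0,0]],"twist":[[0,0,0],[0,0,0],[0,0,0]],"claw":[40,40,40]}'; python3 -m inch '{"translation":[[0,0,0]],"twist":[[0,0,0]],"claw":[40]}';  python3 -m inch '{"translation":[[0,0,0]],"twist":[[0,0,0]],"claw":[40]}'
```

```text
time: 5.5
tcp_pos: [0.4816, -0.4816, 0.021]
ee_rot: [3.141, 0.001, 1.544]
wrist_force: [0.5, 0.2, 0.3]
opening: 0.842
finger_force: 0.0
time: 5.58
tcp_pos: [0.4816, -0.4816, 0.0209]
ee_rot: [3.141, 0.001, 1.544]
wrist_force: [0.8, 0.8, -1.3]
opening: 0.844
finger_force: 0.0
time: 5.67
tcp_pos: [0.4816, -0.4816, 0.0207]
ee_rot: [3.141, 0.001, 1.544]
wrist_force: [0.3, 0.6, -0.3]
opening: 0.841
finger_force: 0.0
```

```bash
python3 -m inch '{"translation":[[0,0,0.25],[0,0,0],[0,0,0],[0,0,0],[0,0,0],[0,0,0],[0,0,0],[0,0,0],[0,0,0],[0,0,0]],"twist":[[0,0,0],[0,0,0],[0,0,0],[0,0,0],[0,0,0],[0,0,0],[0,0,0],[0,0,0],[0,0,0],[0,0,0]],"claw":[40,255,255,255,255,255,255,255,255,255]}' 60
python3 -m inch '{"translation":[[0,0,-1],[0,0,-2],[0,0,-3],[0,0,-3],[0,0,-3],[0,0,-3],[0,0,0],[0,0,0],[0,0,0]],"twist":[[0,0,0],[0,0,0],[0,0,0],[0,0,0],[0,0,0],[0,0,0],[0,0,0],[0,0,0],[0,0,0]],"claw":[255,255,255,255,255,255,255,255,255]}'
python3 -c "
from h import *
print(cap('wrist','w3.png')['t'])
to(tray(0,.050,.10),RS)"
```

```text
time: 6.5
tcp_pos: [0.4816, -0.4816, 0.018]
ee_rot: [3.141, 0.0, 1.544]
wrist_force: [0.3, 0.7, 0.6]
opening: 0.196
finger_force: 61.1
time: 7.25
tcp_pos: [0.4808, -0.4805, 0.1669]
ee_rot: [-3.14, -0.002, 1.544]
wrist_force: [-0.1, 1.1, -1.8]
opening: 0.195
finger_force: 60.8
[-0.49286773 -0.46676048  0.19101075]
twist [ -8.4 -24.3 -37.6] shift(after turn) [29.64 26.1  -9.31] shift(now) [40.33  1.42  4.21]
```

View pics/w3.png

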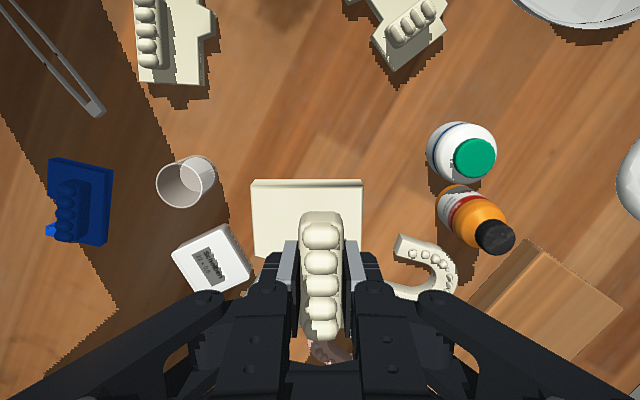

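```bash
python3 - <<'E'
from h import *
c=cap('wrist')
p,_=pose()
for uv in((252,187),(308,187.5),(362,188)):print(onz(c,*uv,p[2]-.003)-p)
E
python3 -m inch '{"translation":[[0,0,0],[0,0,0],[0,0,0],[0,0,0],[0,0,0],[0,0,0],[0,0,0],[2.7,2.37,-0.85],[2.7,2.37,-0.85],[2.7,2.37,-0.85],[2.7,2.37,-0.85],[2.7,2.37,-0.85],[2.7,2.37,-0.85],[2.7,2.37,-0.85],[2.7,2.37,-0.85],[2.7,2.37,-0.85],[2.7,2.37,-0.85],[2.7,2.37,-0.85],[0,0,0],[0,0,0]],"twist":[[-1.2,-3.47,-5.37],[-1.2,-3.47,-5.37],[-1.2,-3.47,-5.37],[-1.2,-3.47,-5.37],[-1.2,-3.47,-5.37],[-1.2,-3.47,-5.37],[-1.2,-3.47,-5.37],[0,0,0],[0,0,0],[0,0,0],[0,0,0],[0,0,0],[0,0,0],[0,0,0],[0,0,0],[0,0,0],[0,0,0],[0,0,0],[0,0,0],[0,0,0]],"claw":[255,255,255,255,255,255,255,255,255,255,255,255,255,255,255,255,255,255,255,255]}'
python3 -m inch '{"translation":[[0,0,0]],"twist":[[0,0,0]],"claw":[255]}'
python3 -c "
from h import *
p,_=pose();print(intray(p))
to(tray(0,.050,.04),RS)"
```

```text
[-0.02897521  0.03294813 -0.003     ]
[-0.00525326  0.03207989 -0.003     ]
[ 0.01761719  0.03123501 -0.003     ]
time: 9.02
tcp_pos: [0.5044, -0.0758, 0.1232]
ee_rot: [-3.137, 0.437, 2.217]
wrist_force: [-0.2, 0.0, -1.9]
opening: 0.193
finger_force: 60.8
time: 9.1
tcp_pos: [0.505, -0.0779, 0.1242]
ee_rot: [-3.138, 0.438, 2.213]
wrist_force: [0.6, 0.0, -0.6]
opening: 0.196
finger_force: 60.8
[0.00034073 0.0492755  0.09931415]
twist [-0.1  0.1  0.1] shift(after turn) [0.03 0.07 5.93] shift(now) [0.05 0.09 5.93]
```

```bash
python3 -m inch '{"translation":[[0,0,1.5],[0,0,1.5],[0,0,1.4],[0,0,0],[0,0,0],[0,0,0]],"twist":[[0,0,0],[0,0,0],[0,0,0],[0,0,0],[0,0,0],[0,0,0]],"claw":[255,255,255,255,255,255]}'
python3 - <<'E'
from h import *
import pickle
c=cap('wrist');pickle.dump((c,pose()),open('w4.pkl','wb'))
print(intray(pose()[0]))
cv2.imwrite('pics/w4.png',cv2.resize(c['pixels'][60:310,160:480],None,fx=2.4,fy=2.4,interpolation=cv2.INTER_CUBIC))
E
```

```text
time: 9.6
tcp_pos: [0.5173, -0.0943, 0.0862]
ee_rot: [-3.141, 0.44, 2.209]
wrist_force: [0.1, 0.3, -1.6]
opening: 0.2
finger_force: 60.6
[0.00303991 0.04982797 0.05664522]
```

View pics/w4.png

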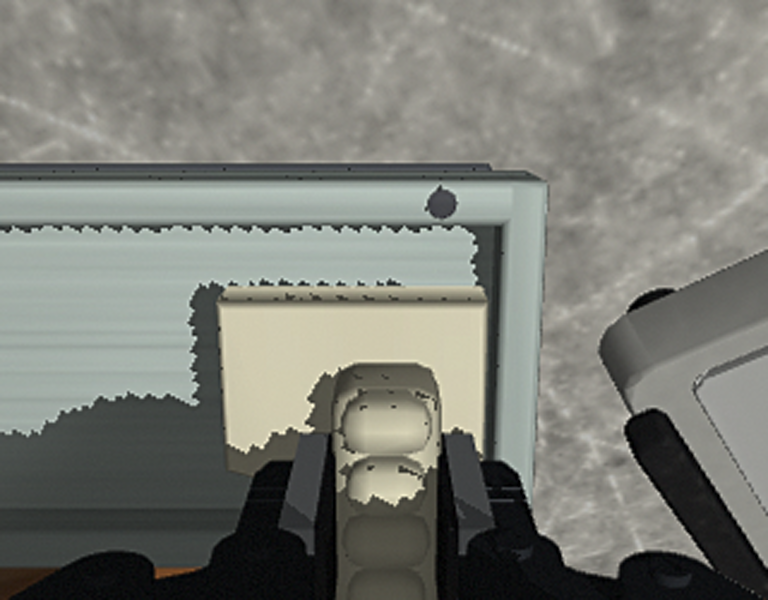

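```bash
cat > m.py <<'E'
from h import *
import pickle,sys
def toolpt(c,P,x,y,zt,k=2.4,u0=160,v0=60):
    p,R=P;o,d=ray(c,(x+.5)/k-.5+u0,(y+.5)/k-.5+v0)
    o=R.inv().apply(o-p);d=R.inv().apply(d);return (o+d*(zt-o[2])/d[2])*1e3
E
python3 - <<'E'
from m import *
c,P=pickle.load(open('w4.pkl','rb'))
zr=.0416
for n,x,y,z in(('rim out corner L',545,181,zr),('rim low out',100,181,zr),('rim low in',300,228,zr),('rim low in',60,228,zr),('end in',500,300,zr),('end out',541,300,zr),('high in',60,532,zr),('high out',60,567,zr),('slab -x edge',230,303,.003),('slab -x R',486,303,.003),('slab left',225,420,.003),('slab right',486,420,.003)):
    print(n,toolpt(c,P,x,y,z).round(1))
E
```

```text
rim out corner L [50.4 32.8 41.6]
rim low out [ 50.5 -62.1  41.6]
rim low in [ 40.4 -19.7  41.6]
rim low in [ 40.4 -71.7  41.6]
end in [24.3 24.1 41.6]
end out [24.3 33.2 41.6]
high in [-32.9 -79.4  41.6]
high out [-42.4 -80.4  41.6]
slab -x edge [ 33.4 -28.4   3. ]
slab -x R [33.3 16.5  3. ]
slab left [ 11.4 -30.5   3. ]
slab right [11.3 17.1  3. ]
```

```bash
cat >> h.py <<'E'
TP=TP+TR.apply([-.0007,.0009,0])
E
python3 -m inch '{"translation":[[0.51,0,0],[0,0,1],[0,0,1],[0,0,0.6],[0,0,0],[0,0,0],[0,0,0]],"twist":[[0,0,0],[0,0,0],[0,0,0],[0,0,0],[0,0,0],[0,0,0],[0,0,0]],"claw":[255,255,255,255,255,255,255]}'
python3 -c "
from h import *
print(intray(pose()[0]));to(tray(-.0015,.049,.019),RS)"
```

```text
time: 10.23
tcp_pos: [0.5212, -0.0985, 0.0599]
ee_rot: [-3.141, 0.44, 2.211]
wrist_force: [-0.6, -0.2, -2.0]
opening: 0.192
finger_force: 60.7
[-0.00239475  0.04909458  0.03006849]
twist [-0.1  0.2 -0. ] shift(after turn) [-0.09 -0.01  1.11] shift(now) [-0.09 -0.01  1.11]
```

```bash
python3 -m inch '{"translation":[[0,0,0.4],[0,0,0.4],[0,0,0.3],[0,0,0],[0,0,0],[0,0,0]],"twist":[[0,0,0],[0,0,0],[0,0,0],[0,0,0],[0,0,0],[0,0,0]],"claw":[255,255,255,255,255,255]}'
python3 -c "
from h import *
print(intray(pose()[0]), TR.inv().apply(manip.get_obs()['wrist_force']))"
```

```text
time: 10.73
tcp_pos: [0.524, -0.1022, 0.0502]
ee_rot: [-3.141, 0.44, 2.211]
wrist_force: [0.2, 0.2, -2.1]
opening: 0.2
finger_force: 60.7
[-0.002261    0.04912726  0.01926536] [-0.95195787  0.27464752 -1.8677892 ]
```

```bash
python3 -m inch '{"translation":[[0,0,0.1],[0,0,0],[0,0,0],[0,0,0],[0,0,0],[0,0,-0.5],[0,0,-2],[0,0,-4],[0,0,-4],[0,0,0],[0,0,0],[0,0,0]],"twist":[[0,0,0],[0,0,0],[0,0,0],[0,0,0],[0,0,0],[0,0,0],[0,0,0],[0,0,0],[0,0,0],[0,0,0],[0,0,0],[0,0,0]],"claw":[255,140,140,140,140,140,140,140,140,140,140,140]}'
python3 - <<'E'
from m import *
P=pose();c=cap('wrist');pickle.dump((c,P),open('w5.pkl','wb'));cv2.imwrite('pics/w5.png',c['pixels']);print(intray(P[0]))
R=down(33.6)
to([.5470,-.362,.12],R)
E
```

```text
time: 11.73
tcp_pos: [0.4976, -0.0664, 0.1449]
ee_rot: [3.141, 0.441, 2.211]
wrist_force: [0.2, -0.0, 0.1]
opening: 0.449
finger_force: 0.0
[-0.00256984  0.04934945  0.12388311]
twist [20.4 19.4 91.4] shift(after turn) [-12.17  27.38   2.36] shift(now) [-23.14 -13.62  13.51]
```

```bash
python3 -m inch '{"translation":[[0,0,0],[0,0,0],[0,0,0],[0,0,0],[0,0,0],[0,0,0],[0,0,0],[0,0,0],[0,0,0],[0,0,0],[0,0,0],[0,0,0],[0,0,0],[0,0,0],[0,0,0]],"twist":[[1.457,1.386,6.53],[1.457,1.386,6.53],[1.457,1.386,6.53],[1.457,1.386,6.53],[1.457,1.386,6.53],[1.457,1.386,6.53],[1.457,1.386,6.53],[1.457,1.386,6.53],[1.457,1.386,6.53],[1.457,1.386,6.53],[1.457,1.386,6.53],[1.457,1.386,6.53],[1.457,1.386,6.53],[1.457,1.386,6.53],[0,0,0]],"claw":[50,50,50,50,50,50,50,50,50,50,50,50,50,50,50]}'
python3 -m inch '{"translation":[[-1.5,3.44,0.5],[-1.5,3.44,0.5],[-1.5,3.44,0.5],[-1.5,3.44,0.5],[-1.5,3.44,0.5],[-1.5,3.44,0.5],[-1.5,3.44,0.5],[-1.5,3.44,0.5],[0,0,0],[0,0,0],[0,0,0]],"twist":[[0,0,0],[0,0,0],[0,0,0],[0,0,0],[0,0,0],[0,0,0],[0,0,0],[0,0,0],[0,0,0],[0,0,0],[0,0,0]],"claw":[50,50,50,50,50,50,50,50,50,50,50]}'
python3 -c "
from h import *
to([.5475,-.364,.018],down(33.6))"
```

```text
time: 13.03
tcp_pos: [0.4963, -0.0677, 0.1422]
ee_rot: [-3.139, 0.002, 0.583]
wrist_force: [-0.0, -0.5, 1.2]
opening: 0.804
finger_force: 0.0
time: 13.95
tcp_pos: [0.549, -0.3612, 0.1024]
ee_rot: [-3.138, 0.001, 0.588]
wrist_force: [-0.2, -0.8, -0.3]
opening: 0.801
finger_force: 0.0
twist [-0.2  0.   0.1] shift(after turn) [-0.28  0.15  8.44] shift(now) [-0.27  0.17  8.44]
```

```bash
python3 -m inch '{"translation":[[-0.28,0.15,2],[0,0,2],[0,0,2],[0,0,1.5],[0,0,0.6],[0,0,0],[0,0,0],[0,0,0],[0,0,0]],"twist":[[0,0,0],[0,0,0],[0,0,0],[0,0,0],[0,0,0],[0,0,0],[0,0,0],[0,0,0],[0,0,0]],"claw":[50,50,50,50,50,50,50,50,50]}'
python3 -c "
from h import *
to([.5475,-.364,.018],down(33.6))"
```

```text
time: 14.7
tcp_pos: [0.5498, -0.3658, 0.0253]
ee_rot: [3.138, -0.001, 0.587]
wrist_force: [-0.4, 0.0, 0.6]
opening: 0.807
finger_force: 0.0
twist [ 0.2 -0.1  0. ] shift(after turn) [-0.09 -0.28  0.73] shift(now) [-0.09 -0.28  0.73]
```

```bash
python3 -m inch '{"translation":[[0,-0.25,0.5],[0,0,0],[0,0,0],[0,0,0]],"twist":[[0,0,0],[0,0,0],[0,0,0],[0,0,0]],"claw":[50,50,50,50]}'
```

```text
time: 15.03
tcp_pos: [0.5471, -0.3629, 0.0184]
ee_rot: [3.141, -0.001, 0.587]
wrist_force: [-0.2, 0.4, 0.2]
opening: 0.806
finger_force: 0.0
```

```bash
python3 -m inch '{"translation":[[0,0,0],[0,0,0],[0,0,0],[0,0,0],[0,0,0],[0,0,0],[0,0,0],[0,0,0],[0,0,-1],[0,0,-2],[0,0,-3],[0,0,-3],[0,0,-3],[0,0,-1],[0,0,0],[0,0,0],[0,0,0]],"twist":[[0,0,0],[0,0,0],[0,0,0],[0,0,0],[0,0,0],[0,0,0],[0,0,0],[0,0,0],[0,0,0],[0,0,0],[0,0,0],[0,0,0],[0,0,0],[0,0,0],[0,0,0],[0,0,0],[0,0,0]],"claw":[255,255,255,255,255,255,255,255,255,255,255,255,255,255,255,255,255]}' 60
python3 -c "
from h import *
to(tray(.014,-.010,.065),RF)
to(tray(.014,-.010,.085),RF)"
```

```text
time: 16.45
tcp_pos: [0.5456, -0.3616, 0.1456]
ee_rot: [-3.137, 0.001, 0.587]
wrist_force: [0.1, 0.7, -1.1]
opening: 0.193
finger_force: 61.0
twist [-25.2   0.7  -3.1] shift(after turn) [  7.88 -22.41  -5.26] shift(now) [  6.64 -22.91   4.79]
twist [-25.2   0.7  -3.1] shift(after turn) [  7.88 -22.41  -7.26] shift(now) [  6.6  -23.77   2.98]
```

```bash
python3 -m inch '{"translation":[[0,0,0],[0,0,0],[0,0,0],[0,0,0],[1.13,-3.2,-1.04],[1.13,-3.2,-1.04],[1.13,-3.2,-1.04],[1.13,-3.2,-1.04],[1.13,-3.2,-1.04],[1.13,-3.2,-1.04],[1.13,-3.2,-1.04],[0,0,0],[0,0,0],[0,0,0]],"twist":[[-6.3,0.17,-0.77],[-6.3,0.17,-0.77],[-6.3,0.17,-0.77],[-6.3,0.17,-0.77],[0,0,0],[0,0,0],[0,0,0],[0,0,0],[0,0,0],[0,0,0],[0,0,0],[0,0,0],[0,0,0],[0,0,0]],"claw":[255,255,255,255,255,255,255,255,255,255,255,255,255,255]}'
python3 -c "
from h import *
print(intray(pose()[0]))
to(tray(.014,-.010,.050),RF)"
```

```text
time: 17.62
tcp_pos: [0.4696, -0.1279, 0.1171]
ee_rot: [2.703, 0.002, 0.642]
wrist_force: [0.2, -0.8, -1.2]
opening: 0.194
finger_force: 61.0
[ 0.01514045 -0.00985717  0.08490666]
twist [0.1 0.1 0.1] shift(after turn) [-0.01 -0.11  3.49] shift(now) [-0.01 -0.12  3.49]
```

```bash
python3 -m inch '{"translation":[[0,-0.1,1.2],[0,0,1.2],[0,0,0.7],[0,0,0],[0,0,0],[0,0,0],[0,0,0]],"twist":[[0,0,0],[0,0,0],[0,0,0],[0,0,0],[0,0,0],[0,0,0],[0,0,0]],"claw":[255,255,255,255,255,255,255]}'
python3 - <<'E'
from m import *
P=pose();c=cap('wrist');pickle.dump((c,P),open('w6.pkl','wb'));print(intray(P[0]))
cv2.imwrite('pics/w6.png',cv2.resize(c['pixels'][20:270,160:480],None,fx=2.4,fy=2.4,interpolation=cv2.INTER_CUBIC))
E
```

```text
time: 18.2
tcp_pos: [0.4785, -0.1386, 0.0909]
ee_rot: [2.7, -0.001, 0.641]
wrist_force: [0.4, -1.0, -2.2]
opening: 0.195
finger_force: 60.9
[ 0.01671145 -0.00909565  0.05531959]
```

View pics/w6.png

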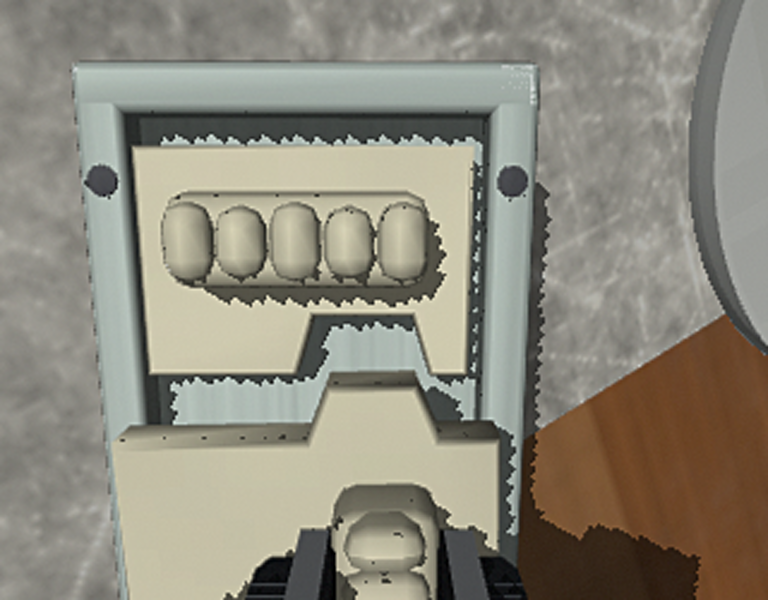

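```bash
python3 - <<'E'
from m import *
c,P=pickle.load(open('w6.pkl','rb'))
zr=.0553-.015
t=lambda x,y,z:toolpt(c,P,x,y,z,v0=20).round(1)
for n,x,y,z in(('low in',122,110,zr),('low in',144,420,zr),('high in',492,110,zr),('high in',480,425,zr),('end in',300,110,zr),('L slab +y low',133,147,zr),('L +y high',476,147,zr),('L -y low',150,373,zr),('L -y high',465,375,zr),('F low',118,445,.003),('F high',499,442,.003),('tongue tip',372,386,.003),('tip l',332,386,.003),('tip r',413,386,.003)):print(n,t(x,y,z))
E
```

```text
low in [ 82.6 -53.8  40.3]
low in [ 17.7 -54.5  40.3]
high in [82.5 20.7 40.3]
high in [16.5 20.2 40.3]
end in [ 82.5 -18.   40.3]
L slab +y low [ 75.5 -52.2  40.3]
L +y high [75.4 17.7 40.3]
L -y low [ 28.4 -52.3  40.3]
L -y high [27.9 16.6 40.3]
F low [ 23.5 -48.6   3. ]
F high [24.  19.5  3. ]
tongue tip [34.3 -3.1  3. ]
tip l [ 34.3 -10.1   3. ]
tip r [34.2  4.1  3. ]
```

```bash
python3 -m inch '{"translation":[[0,-0.24,0],[0,0,1],[0,0,1],[0,0,0.5],[0,0,0],[0,0,0],[0,0,0],[0,0,0]],"twist":[[0,0,0],[0,0,0],[0,0,0],[0,0,0],[0,0,0],[0,0,0],[0,0,0],[0,0,0]],"claw":[255,255,255,255,255,255,255,255]}'
python3 -c "
from h import *
print(intray(pose()[0]));to(tray(.0144,-.0095,.019),RF)"
```

```text
time: 18.92
tcp_pos: [0.4834, -0.145, 0.0672]
ee_rot: [2.7, -0.001, 0.642]
wrist_force: [0.2, -1.3, -1.6]
opening: 0.197
finger_force: 61.0
[ 0.01396495 -0.00898907  0.03040642]
twist [ 0.3 -0.1  0. ] shift(after turn) [-0.05  0.04  1.14] shift(now) [-0.05  0.04  1.14]
```

```bash
python3 -m inch '{"translation":[[0,0,0.4],[0,0,0.4],[0,0,0.35],[0,0,0],[0,0,0],[0,0,0]],"twist":[[0.3,0,0],[0,0,0],[0,0,0],[0,0,0],[0,0,0],[0,0,0]],"claw":[255,255,255,255,255,255]}'
python3 -c "
from h import *
print(intray(pose()[0]), TR.inv().apply(manip.get_obs()['wrist_force']));to(tray(.0144,-.0095,.019),RF)"
```

```text
time: 19.42
tcp_pos: [0.4863, -0.149, 0.0565]
ee_rot: [2.706, -0.001, 0.641]
wrist_force: [-2.8, 3.1, 4.0]
opening: 0.197
finger_force: 61.9
[ 0.01398325 -0.00906264  0.01864891] [-2.12088481 -0.40068266  5.44257202]
twist [-0. -0. -0.] shift(after turn) [-0.04  0.04 -0.04] shift(now) [-0.04  0.04 -0.04]
```

```bash
python3 -m inch '{"translation":[[0,0,0],[0,0,0],[0,0,0],[0,0,0],[0,0,-0.5],[0,0,-2],[0,0,-4],[0,0,-4],[0,0,0],[0,0,0],[0,0,0]],"twist":[[0,0,0],[0,0,0],[0,0,0],[0,0,0],[0,0,0],[0,0,0],[0,0,0],[0,0,0],[0,0,0],[0,0,0],[0,0,0]],"claw":[140,140,140,140,140,140,140,140,140,140,140]}'
python3 -c "
from h import *
print(intray(pose()[0]));to([.3604,-.3645,.10],down(85.7));to([.3604,-.3645,.14],down(85.7))"
```

```text
time: 20.33
tcp_pos: [0.4596, -0.1134, 0.1519]
ee_rot: [2.706, -0.001, 0.642]
wrist_force: [0.3, 0.2, -1.1]
opening: 0.449
finger_force: 0.0
[ 0.01386454 -0.00920218  0.12394449]
twist [ 23.5  10.6 -48.1] shift(after turn) [-25.79  -8.     5.19] shift(now) [-22.98  10.68  10.67]
twist [ 23.5  10.6 -48.1] shift(after turn) [-25.79  -8.     1.19] shift(now) [-22.98  12.37   7.05]
```

```bash
python3 -m inch '{"translation":[[0,0,0],[0,0,0],[0,0,0],[0,0,0],[0,0,0],[0,0,0],[0,0,0],[0,0,0],[-3.68,-1.14,0.74],[-3.68,-1.14,0.74],[-3.68,-1.14,0.74],[-3.68,-1.14,0.74],[-3.68,-1.14,0.74],[-3.68,-1.14,0.74],[-3.68,-1.14,0.74],[0,0,0],[0,0,0],[0,0,0]],"twist":[[2.94,1.33,-6],[2.94,1.33,-6],[2.94,1.33,-6],[2.94,1.33,-6],[2.94,1.33,-6],[2.94,1.33,-6],[2.94,1.33,-6],[2.94,1.33,-6],[0,0,0],[0,0,0],[0,0,0],[0,0,0],[0,0,0],[0,0,0],[0,0,0],[0,0,0],[0,0,0],[0,0,0]],"claw":[110,110,110,110,110,110,110,110,110,110,110,110,110,110,110,110,110,110]}'
python3 -c "
from h import *
cap('wrist','w7.png')
to([.3604,-.3645,.018],down(85.7))"
```

```text
time: 21.83
tcp_pos: [0.3543, -0.3613, 0.0978]
ee_rot: [3.137, -0.001, 1.472]
wrist_force: [0.8, 0.2, 0.1]
opening: 0.568
finger_force: 0.0
twist [ 0.3  0.  -1.3] shift(after turn) [-0.31  0.58  8.03] shift(now) [-0.3   0.55  8.03]
```

```bash
python3 -m inch '{"translation":[[0,0,2],[0,0,1.5],[0,0,0],[0,0,0],[0,0,0]],"twist":[[0,0,0],[0,0,0],[0,0,0],[0,0,0],[0,0,0]],"claw":[110,110,110,110,110]}'
python3 -c "
from h import *
to([.3604,-.3645,.018],down(85.7))"
```

```text
time: 22.3
tcp_pos: [0.3564, -0.362, 0.0653]
ee_rot: [3.134, 0.003, 1.475]
wrist_force: [0.0, -0.4, 0.7]
opening: 0.568
finger_force: 0.0
twist [ 0.4  0.2 -1.2] shift(after turn) [-0.22  0.42  4.73] shift(now) [-0.2   0.39  4.74]
```

```bash
python3 -m inch '{"translation":[[-0.2,0.4,0.5],[0,0,2],[0,0,1.5],[0,0,0.3],[0,0,0],[0,0,0],[0,0,0],[0,0,0]],"twist":[[0.3,0.2,-1.2],[0,0,0],[0,0,0],[0,0,0],[0,0,0],[0,0,0],[0,0,0],[0,0,0]],"claw":[110,110,110,110,110,110,110,110]}'
python3 -c "
from h import *
to([.3604,-.3645,.018],down(85.7))"
```

```text
time: 22.97
tcp_pos: [0.3603, -0.3659, 0.0231]
ee_rot: [3.138, 0.002, 1.495]
wrist_force: [0.3, -0.4, -0.1]
opening: 0.569
finger_force: 0.0
twist [ 0.2  0.1 -0. ] shift(after turn) [0.14 0.   0.51] shift(now) [ 0.14 -0.    0.51]
```

```bash
python3 -m inch '{"translation":[[0.1,0,0.4],[0,0,0],[0,0,0],[0,0,0],[0,0,0],[0,0,0],[0,0,0],[0,0,0],[0,0,0],[0,0,0]],"twist":[[0,0,0],[0,0,0],[0,0,0],[0,0,0],[0,0,0],[0,0,0],[0,0,0],[0,0,0],[0,0,0],[0,0,0]],"claw":[110,110,110,255,255,255,255,255,255,255]}' 60
python3 -m inch '{"translation":[[0,0,-1],[0,0,-2],[0,0,-3],[0,0,-3],[0,0,-3],[0,0,0],[0,0,0],[0,0,0]],"twist":[[0,0,0],[0,0,0],[0,0,0],[0,0,0],[0,0,0],[0,0,0],[0,0,0],[0,0,0]],"claw":[255,255,255,255,255,255,255,255]}'
python3 -c "
from h import *
to(tray(-.002,-.070,.085),RS)"
```

```text
time: 23.8
tcp_pos: [0.3598, -0.3641, 0.0181]
ee_rot: [3.14, 0.0, 1.495]
wrist_force: [0.3, 1.0, 2.2]
opening: 0.198
finger_force: 59.3
time: 24.47
tcp_pos: [0.3588, -0.3631, 0.1371]
ee_rot: [3.141, -0.002, 1.495]
wrist_force: [-0.9, -0.2, -2.3]
opening: 0.193
finger_force: 59.0
twist [ -8.9 -24.  -40.4] shift(after turn) [13.64 16.94 -3.36] shift(now) [21.51  3.71  2.76]
```

```bash
python3 -m inch '{"translation":[[0,0,0],[0,0,0],[0,0,0],[0,0,0],[0,0,0],[0,0,0],[0,0,0],[2.27,2.86,-0.56],[2.27,2.86,-0.56],[2.27,2.86,-0.56],[2.27,2.86,-0.56],[2.27,2.86,-0.56],[2.27,2.86,-0.56],[0,0,0],[0,0,0],[0,0,0],[0,0,0]],"twist":[[-1.27,-3.43,-5.77],[-1.27,-3.43,-5.77],[-1.27,-3.43,-5.77],[-1.27,-3.43,-5.77],[-1.27,-3.43,-5.77],[-1.27,-3.43,-5.77],[-1.27,-3.43,-5.77],[0,0,0],[0,0,0],[0,0,0],[0,0,0],[0,0,0],[0,0,0],[0,0,0],[0,0,0],[0,0,0],[0,0,0]],"claw":[255,255,255,255,255,255,255,255,255,255,255,255,255,255,255,255,255]}'
python3 -c "
from h import *
print(intray(pose()[0]))
to(tray(-.002,-.068,.055),RS)"
```

```text
time: 25.88
tcp_pos: [0.4138, -0.1518, 0.1095]
ee_rot: [-3.14, 0.437, 2.21]
wrist_force: [0.6, -0.3, -2.0]
opening: 0.196
finger_force: 59.3
[-0.00093151 -0.0689022   0.08404172]
twist [-0.1  0.  -0.1] shift(after turn) [0.11 0.09 2.9 ] shift(now) [0.11 0.1  2.9 ]
```

```bash
python3 -m inch '{"translation":[[0.1,0.1,1],[0,0,1],[0,0,0.9],[0,0,0],[0,0,0],[0,0,0],[0,0,0]],"twist":[[0,0,0],[0,0,0],[0,0,0],[0,0,0],[0,0,0],[0,0,0],[0,0,0]],"claw":[255,255,255,255,255,255,255]}'
python3 - <<'E'
from m import *
P=pose();c=cap('wrist');pickle.dump((c,P),open('w8.pkl','wb'));print(intray(P[0]))
cv2.imwrite('pics/w8.png',cv2.resize(c['pixels'][60:310,160:480],None,fx=2.4,fy=2.4,interpolation=cv2.INTER_CUBIC))
E
```

```text
time: 26.47
tcp_pos: [0.4226, -0.1604, 0.0844]
ee_rot: [3.141, 0.439, 2.209]
wrist_force: [0.5, 0.0, -1.6]
opening: 0.196
finger_force: 59.3
[-0.00051511 -0.06700488  0.05615728]
```

View pics/w8.png

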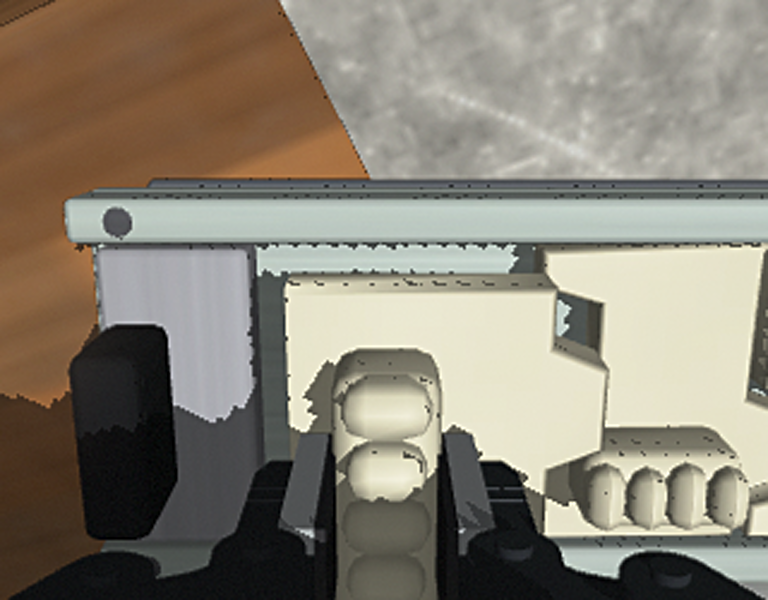

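```bash
python3 - <<'E'
from m import *
c,P=pickle.load(open('w8.pkl','rb'))
zr=.0562-.015
t=lambda x,y,z:toolpt(c,P,x,y,z).round(1)
for n,x,y,z in(('low out',300,200,zr),('low in',300,244,zr),('low in',600,244,zr),('jaw',255,250,zr),('F -y edge',544,250,zr),('F notch inner',603,303,zr),('R -x L',289,285,.003),('R -x R',550,290,.003),('R -y',288,400,.003),('R +y',555,345,.003),('tongue tip',606,369,.003)):print(n,t(x,y,z))
E
```

```text
low out [ 46.2 -19.   41.2]
low in [ 36.7 -19.3  41.2]
low in [36.6 46.  41.2]
jaw [ 35.3 -29.1  41.2]
F -y edge [35.3 33.8 41.2]
F notch inner [23.4 47.5 41.2]
R -x L [ 36.3 -17.5   3. ]
R -x R [35.4 28.2  3. ]
R -y [ 14.9 -18.4   3. ]
R +y [25.3 29.6  3. ]
tongue tip [20.8 39.   3. ]
```

```bash
python3 -m inch '{"translation":[[-0.1,0,0],[0,0,1],[0,0,1],[0,0,0.6],[0,0,0],[0,0,0],[0,0,0],[0,0,0]],"twist":[[0,0,0],[0,0,0],[0,0,0],[0,0,0],[0,0,0],[0,0,0],[0,0,0],[0,0,0]],"claw":[255,255,255,255,255,255,255,255]}'
python3 -c "
from h import *
print(intray(pose()[0]));to(tray(.0007,-.067,.019),RS)"
```

```text
time: 27.18
tcp_pos: [0.4299, -0.1693, 0.0612]
ee_rot: [3.141, 0.439, 2.211]
wrist_force: [0.2, 0.5, -1.9]
opening: 0.196
finger_force: 59.3
[ 8.18063734e-05 -6.63707169e-02  3.02834406e-02]
twist [ 0.   0.2 -0. ] shift(after turn) [-0.06 -0.06  1.13] shift(now) [-0.06 -0.06  1.13]
```

```bash
python3 -m inch '{"translation":[[-0.05,-0.05,0.4],[0,0,0.4],[0,0,0.35],[0,0,0],[0,0,0],[0,0,0]],"twist":[[0,0,0],[0,0,0],[0,0,0],[0,0,0],[0,0,0],[0,0,0]],"claw":[255,255,255,255,255,255]}'
python3 -c "
from h import *
print(intray(pose()[0]), TR.inv().apply(manip.get_obs()['wrist_force']))"
```

```text
time: 27.68
tcp_pos: [0.4322, -0.1739, 0.0502]
ee_rot: [-3.141, 0.438, 2.211]
wrist_force: [0.4, 0.1, -0.9]
opening: 0.199
finger_force: 59.3
[-6.70281973e-06 -6.72970623e-02  1.81547179e-02] [-0.19965651  0.34179982 -0.85401982]
```

```bash
python3 -m inch '{"translation":[[0,0,0],[0,0,0],[0,0,0],[0,0,0],[0,0,-0.5],[0,0,-2],[0,0,-3],[0,0,-4],[0,0,-4],[0,0,0],[0,0,0],[0,0,0],[0,0,0]],"twist":[[0,0,0],[0,0,0],[0,0,0],[0,0,0],[0,0,0],[0,0,0],[0,0,0],[0,0,0],[0,0,0],[0,0,0],[0,0,0],[0,0,0],[0,0,0]],"claw":[140,140,140,140,140,140,140,140,140,140,140,140,140]}'
cat > chk.py <<'E'
from m import *
P=pose();c=cap('wrist','chk.png');print('tcp',intray(P[0]))
hsv=cv2.cvtColor(c['pixels'],cv2.COLOR_BGR2HSV)
def line(name,pts,val):
    s='';prev=None;out=[]
    for q,X in zip(val,pts):
        u,v=proj(c,tray(*X))
        if not(0<=u<639 and 0<=v<399): k='-'
        else:
            h,sa,b=hsv[int(round(v)),int(round(u))]
            k='I' if 18<h<36 and 18<sa<75 and b>110 else 'o'
        if k!=prev: out.append(f'{k}@{q*1e3:.0f}');prev=k
    print(name,' '.join(out))
ys=np.arange(-.11,.085,.0005)
for x in(-.030,-.02,.030): line(f'x={x}',[(x,y,.015) for y in ys],ys)
xs=np.arange(-.047,.047,.0005)
for y in(-.082,-.045,-.02,.0,.028,.035,.06): line(f'y={y}',[(x,y,.015) for x in xs],xs)
E
python3 chk.py; python3 -c "
from h import *
to(tray(0,-.03,.20),RS)"
```

```text
time: 28.77
tcp_pos: [0.3971, -0.1276, 0.1711]
ee_rot: [-3.139, 0.436, 2.212]
wrist_force: [-0.6, -0.7, -0.4]
opening: 0.452
finger_force: 0.0
tcp [-0.00152222 -0.06782564  0.15229346]
x=-0.03 o@-110 I@-86 o@-38 I@-32 o@16 I@19 o@67 I@83 o@84
x=-0.02 o@-110 I@-86 o@-80 I@-79 o@-79 I@-76 o@-75 I@-74 o@-28 I@-19 o@16 I@19 o@36 I@37 o@38 I@48 o@50 I@53 o@63 I@65 o@66 I@67 o@67
x=0.03 o@-110 I@-78 o@-73 I@-72 o@-38 I@-33 o@16 I@19 o@52 I@53 o@67
y=-0.082 o@-47 I@-36 o@-14 I@-13 o@-8 I@-7 o@-6 I@-6 o@-2 I@-1 o@-1 I@0 o@13 I@15 o@15 I@16 o@17 I@20 o@21 I@21 o@22 I@23 o@27 I@28 o@28
y=-0.045 o@-47 I@-36 o@34
y=-0.02 o@-47 I@-35 o@-23 I@-15 o@-10 I@-1 o@6 I@9 o@13 I@15 o@27 I@28 o@35
y=0.0 o@-47 I@-36 o@6 I@7 o@35
y=0.028 o@-47 I@-37 o@-1 I@22 o@22 I@23 o@35
y=0.035 o@-47 I@-36 o@-18 I@-17 o@-15 I@-14 o@-13 I@-11 o@-10 I@-10 o@-7 I@-6 o@-6 I@-4 o@-3 I@-2 o@-1 I@1 o@2 I@5 o@7 I@9 o@10 I@10 o@11 I@12 o@14 I@15 o@16 I@16 o@17 I@19 o@21 I@21 o@22 I@23 o@35
y=0.06 o@-47 I@-36 o@35
twist [-0.2 -0.1 -0. ] shift(after turn) [-0.18  3.8  -4.81] shift(now) [-0.18  3.79 -4.82]
```

```bash
python3 -m inch '{"translation":[[0,-3,0],[0,-3,0],[0,-3,0],[0,0,2],[0,0,3],[0,0,3],[0,0,0],[0,0,0],[0,0,0],[0,0,0]],"twist":[[0,0,0],[0,0,0],[0,0,0],[0,0,0],[0,0,0],[0,0,0],[0,0,0],[0,0,0],[0,0,0],[0,0,0]],"claw":[255,255,255,255,255,255,255,255,255,255]}'
python3 -c "
from h import *
print(intray(pose()[0]));to(tray(0,-.158,.022),RS)"
```

```text
time: 29.65
tcp_pos: [0.347, -0.2092, 0.1015]
ee_rot: [3.141, 0.44, 2.211]
wrist_force: [-0.4, 0.1, 0.3]
opening: -0.003
finger_force: 0.0
[ 0.00116032 -0.15672256  0.07430643]
twist [ 0.   0.2 -0. ] shift(after turn) [ 0.12 -0.13  5.23] shift(now) [ 0.14 -0.13  5.23]
```

```bash
python3 -m inch '{"translation":[[0.1,-0.1,2],[0,0,2],[0,0,1.2],[0,0,0],[0,0,0],[0,0,0],[0,0,0]],"twist":[[0,0,0],[0,0,0],[0,0,0],[0,0,0],[0,0,0],[0,0,0],[0,0,0]],"claw":[255,255,255,255,255,255,255]}'
python3 -c "
from h import *
print(intray(pose()[0]), TR.inv().apply(manip.get_obs()['wrist_force']))"
```

```text
time: 30.23
tcp_pos: [0.3591, -0.2269, 0.0545]
ee_rot: [3.141, 0.442, 2.211]
wrist_force: [0.3, -0.1, 0.1]
opening: -0.002
finger_force: 0.0
[ 0.0006945  -0.15760342  0.02264404] [ 0.32577875  0.17468418 -0.00269729]
```

```bash
python3 -m inch '{"translation":[[0,0.3,0],[0,0.3,0],[0,0.3,0],[0,0.3,0],[0,0.3,0],[0,0.3,0],[0,0.3,0],[0,0.3,0],[0,0.3,0],[0,0,0],[0,0,0],[0,0,0]],"twist":[[0,0,0],[0,0,0],[0,0,0],[0,0,0],[0,0,0],[0,0,0],[0,0,0],[0,0,0],[0,0,0],[0,0,0],[0,0,0],[0,0,0]],"claw":[255,255,255,255,255,255,255,255,255,255,255,255]}'
cat > f.py <<'E'
from h import *
print(intray(pose()[0]), TR.inv().apply(manip.get_obs()['wrist_force']))
E
python3 f.py
```

```text
time: 31.23
tcp_pos: [0.3798, -0.2101, 0.0526]
ee_rot: [3.141, 0.438, 2.211]
wrist_force: [-0.7, 0.8, 0.2]
opening: -0.0
finger_force: 0.0
[-0.00109048 -0.13094232  0.0213227 ] [-0.85465143 -0.06243984  0.65541847]
```

```bash
python3 -m inch '{"translation":[[0,0.3,0],[0,0.3,0],[0,0.3,0],[0,0,0]],"twist":[[0,0,0],[0,0,0],[0,0,0],[0,0,0]],"claw":[255,255,255,255]}'; python3 f.py;  python3 -m inch '{"translation":[[0,0.2,0],[0,0.2,0],[0,0.1,0],[0,0,0]],"twist":[[0,0,0],[0,0,0],[0,0,0],[0,0,0]],"claw":[255,255,255,255]}'; python3 f.py
```

```text
time: 31.57
tcp_pos: [0.3868, -0.2047, 0.0525]
ee_rot: [-3.141, 0.438, 2.212]
wrist_force: [-2.7, -2.1, 1.1]
opening: -0.002
finger_force: 1.9
[-0.00119765 -0.12213515  0.0213101 ] [ 0.54699662 -3.43467204  0.93983807]
time: 31.9
tcp_pos: [0.39, -0.2024, 0.0525]
ee_rot: [-3.138, 0.437, 2.212]
wrist_force: [-6.5, -6.3, 2.4]
opening: -0.003
finger_force: 4.4
[-0.00120737 -0.11821846  0.02133685] [ 2.08880654 -8.98840621  1.70324771]
```

```bash
python3 -m inch '{"translation":[[0,0.2,0],[0,0.2,0],[0,0,0]],"twist":[[0,0,0],[0,0,0],[0,0,0]],"claw":[255,255,255]}'; python3 f.py;  python3 -m inch '{"translation":[[0,0.2,0],[0,0.2,0],[0,0,0]],"twist":[[0,0,0],[0,0,0],[0,0,0]],"claw":[255,255,255]}'; python3 f.py; python3 chk.py
```

```text
time: 32.15
tcp_pos: [0.3902, -0.202, 0.0525]
ee_rot: [-3.128, 0.434, 2.215]
wrist_force: [-20.4, -16.7, 11.1]
opening: -0.002
finger_force: 13.3
[-0.00138046 -0.11782658  0.02141901] [  5.76328621 -26.34441507   9.57056508]
time: 32.4
tcp_pos: [0.3903, -0.2016, 0.0525]
ee_rot: [-3.118, 0.431, 2.218]
wrist_force: [-32.4, -27.2, 19.1]
opening: 0.006
finger_force: 21.6
[-0.00157977 -0.11751702  0.02149592] [ 10.26957602 -42.25456974  16.25713821]
tcp [-0.00157977 -0.11751702  0.02149592]
x=-0.03 o@-110 I@-73 o@-25 I@-24 -@18
x=-0.02 o@-110 I@-73 o@-68 I@-68 o@-67 I@-66 o@-65 I@-63 o@-62 I@-55 o@-51 I@-50 o@-15 I@-11 -@21
x=0.03 o@-110 I@-46 o@-39 I@-39 o@-5 I@1 o@10 I@12 o@30 I@32 -@33
y=-0.082 o@-47
y=-0.045 o@-47 I@-37 o@31
y=-0.02 o@-47 I@-36 o@-26 I@-24 o@-4 I@-4 o@-2 I@1 o@9 I@25 o@34
y=0.0 o@-47 I@-37 o@6 I@9 o@17 I@22 o@24 I@25 o@26 I@27 o@29 I@31 o@31
y=0.028 -@-47 I@13 o@19 I@20 o@20 I@22 o@34 I@34 o@35
y=0.035 -@-47 o@42
y=0.06 -@-47
```

```bash
python3 -m inch '{"translation":[[0,-0.5,0],[0,-1.5,0],[0,-1,0],[0,0,-3],[0,0,-3],[0,2,-4],[0,4,-2],[0,3,0],[0,0,0],[0,0,0],[0,0,0],[0,0,0]],"twist":[[0,0,0],[0,0,0],[0,0,0],[0,0,0],[0,0,0],[0,0,0],[0,0,0],[0,0,0],[0,0,0],[0,0,0],[0,0,0],[0,0,0]],"claw":[255,255,255,255,255,255,255,255,255,255,255,255]}'; python3 chk.py; python3 - <<'E'
from m import *
c=cap('wrist');hsv=cv2.cvtColor(c['pixels'],cv2.COLOR_BGR2HSV)
for y in range(-125,-66,2):
    u,v=proj(c,tray(-.03,y/1e3,.015)).round().astype(int);print(y,hsv[v,u],end=' ')
E
```

```text
time: 33.45
tcp_pos: [0.4116, -0.1244, 0.1564]
ee_rot: [-3.14, 0.436, 2.211]
wrist_force: [0.6, -0.6, -0.3]
opening: -0.003
finger_force: 0.0
tcp [-0.00219824 -0.05416934  0.13644038]
x=-0.03 o@-110 I@-72 o@-25 I@-24 o@71
x=-0.02 o@-110 I@-73 o@-68 I@-64 o@-62 I@-61 o@-15 I@-11 o@39 I@52 o@54 I@57 o@70
x=0.03 o@-110 I@-67 o@-67 I@-66 o@23 I@24 o@72
y=-0.082 o@-47
y=-0.045 o@-47 I@-36 o@33
y=-0.02 o@-47 I@-36 o@-27 I@-25 o@-24 I@-24 o@-1 I@0 o@8 I@25 o@34
y=0.0 o@-47 I@-36 o@5 I@7 o@34
y=0.028 o@-47 I@-35 o@-3 I@1 o@22 I@22 o@23 I@24 o@33
y=0.035 o@-47 I@-35 o@-0 I@22 o@33
y=0.06 o@-47 I@-36 o@-25 I@-23 o@-23 I@-22 o@21 I@22 o@34
-125 [ 73  15 198] -123 [ 75  15 199] -121 [ 74  14 199] -119 [ 71  14 198] -117 [ 71  14 200] -115 [ 70  15 201] -113 [ 75  15 201] -111 [ 75  15 201] -109 [ 72  16 209] -107 [70 15 51] -105 [107  10 177] -103 [116  10 177] -101 [120  10 179] -99 [124  10 180] -97 [113  11 179] -95 [113  12 177] -93 [110   9 175] -91 [115   9 178] -89 [120  10 179] -87 [110   9 178] -85 [115   8 183] -83 [113  11 178] -81 [124  11 183] -79 [111  10 180] -77 [111  10 184] -75 [113  11 186] -73 [ 26  34 255] -71 [ 27  31 231] -69 [ 28  30 231] -67 [ 27  31 232]
```

```bash
python3 -c "
from workcell import manip
print(manip.hand_in())"
```

```text
the job is handed in; nothing more can be done
None
```

All three segments lie in the tray as one arch with the jaw shut against them and the arm clear, and I handed the job in at about 33.5 s. The final check was made by reading pixel lines from the wrist camera, because my 10 picture views were used up. No verdict came back.

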